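Wedge the rocking patching machine

TASK

The shoe patching machine rocks because its red foot is too short: push the orange wedge across the bench, thin end first, under the red foot until it is snug, without jacking the machine out of level or shoving it along. Then press straight down on the red cap above that foot with a firm fingertip (about 10 newtons, for half a second or more) to check that the machine no longer rocks, and leave the wedge there with the machine standing level. Only push and press with the fingers: pick nothing up, and leave the jar, the polish tin and the hammer where they are.

Things in the scene. Friction and masses are not known exactly. Their poses are not given: they have to be found in the camera images.
- machine: grey shoe patching machine, about 5 kg, loose. Base plate 220 x 220 mm, underside 24, top 38 mm up; origin at bench level under its centre. Feet at x, y = +-85 mm; the red one at (-85, -85) hangs: 3 to 5 N on that corner rocks it 0.07 rad, then it rocks back. Head, column and hand wheel, 315 mm high, stand over x -30 to +105, y -70 to +185 mm
- short_foot (a point): lowest point of the red domed foot (radius 14 mm), 8 mm above the bench when the machine stands level; directly below the red cap, 25 mm in from two edges of the plate
- test_cap: red round cap, 30 mm across and 8 mm high, on the corner of the base plate above the red foot; origin at the centre of its underside (38 mm above the bench), so its top is 46 mm above the bench
- wedge: loose orange wedge, 100 x 50 mm, 70 g; origin at the centre of its underside, x to the thin end (2 mm thick, x = +50 mm); thick end: 20 mm high face at x = -50 mm. Starts 25 to 65 mm short of the red foot, pointing roughly at it. Snug with the foot at about x = +18 mm; the push then rises sharply from under 1 N (8 N is snug, about 35 N jacks the machine up)
- jar: amber jar with yellow lid, 60 mm across, 85 mm high; origin at the centre of its underside; leave alone
- tin: flat round blue polish tin, 76 mm across, 28 mm high; origin at the centre of its underside; leave alone
- hammer_grip (a point): hammer lying on the bench, 240 mm long; this point is on its handle; leave alone
There are look-alikes about, which are no part of the job. What is meant by the wedge is not yellow, and is the smaller of those in its own colour.

How it is judged:
By the outcome, as a careful person would: the job done as asked, in the order asked, and still so for the second after the job is handed in, with the robot touching nothing.
It also fails if it takes over 61 s, if anything falls off the work surface, if the arm or the gripper's body presses on something with over 40 N, if the wrist force passes 120 N, or if a joint passes its speed limit or range.

ROBOT

A 6-joint arm with a two-finger parallel gripper is mounted at the origin on the work surface. World frame = base frame: x ahead of the robot, y to its left, z up, the work surface at z = 0. Lengths are in mm, angles in rad, forces in N, time in s.
With the tool pointing down it reaches from about 350 to 975 mm from the base axis. Payload 7.1 kg.
Tool frame: the origin (TCP) lies between the finger pads; the fingertips stand 25 mm ahead of it and the grasp point (between the pads) lies 6 mm ahead of it; z points along the fingers, y is the line along which they close (so a half turn about z gives the same grasp; the last joint's range is limited). The gripper opens to 88 mm and grips with 3 to 60 N. Pads are 20 mm wide; open, the fingers measure 115 mm over their backs; the gripper's body (75 mm by 178 mm) begins 61 mm behind the grasp point.
Start: joints at [1.24, 0.423, 1.63, -0, 1.089, -0.019], TCP at [191.701, 594.858, 247.675] pointing down, gripper open.
Joint ranges: [-3, 3], [-0.9, 2.11], [0.09, 2.58], [-1.31, 4.45], [0.11, 2.69], [-2.54, 2.54]. Speed limits (rad/s): [2.39, 2.39, 3.01, 3.14, 3.14, 3.14].

INTERFACE

Orientations are given as a unit quaternion [w, x, y, z].
In Python, from station import r gives the robot as it stands.
- The arm moves only by the tool apply_moves, never from a script. Its argument "moves" is a list of rows, each an object with "fingers": the closure, from -1 (fully open) to 1 (shut); "translation": the shift along the tool's x, y, z each as a share of 0.03 m, from -1 to 1, a list of three; "roll": the turn about the tool's z as a share of 60 degrees, from -1 to 1. In form: [{"fingers": fingers, "translation": [x, y, z], "roll": roll}, ...]. A call has 1 to 12 rows; each row shifts and turns the commanded pose from where the row before left it, along the tool's axes as they then stand; what a row does not reach is not made up. A row lasts 1/10 s, in which the tool goes at most 50 mm and 8.59 degrees, less where a joint would pass 70% of its speed; a pose out of reach is approached as far as the arm can. A call with a number of a shift or a turn outside -1 to 1 is refused whole. A call with a gripper value outside its range is refused whole. The fingers move at their own pace and stop on an object; "grip_force" is the grip in N (left out, the last holds). Time passes only in rows, so rows that do not move let the fingers close. It gives the time, the measured TCP pose, the force, the opening and the grip force at its end, in the units of the state.
- r.get_obs(): the state, without advancing time (a new reading comes with each control period).
- r.get_image(name): name is "scene" or "top" or "wrist"; returns a dict with "pixels" (480x640x3 uint8, red, green, blue), "z_map" (480x640 float32, mm along the optical axis (not along the pixel's ray), 0 where there is no reading), "mtx" (3x3 intrinsics, pixels), "extrinsics" (4x4, takes a point from camera to world coordinates). Camera axes: x right, y down, z forward; pixel columns grow to the right and rows downward; lengths in mm; the calibration is good to about 2 mm. A picture is of the moment at which its call begins.
- r.sign_off(): hands the job in; it is judged then, once.
Trained networks look in the newest picture that a camera, given by its name, has taken for a name from the list of things; names that differ only in an ending like _2 or _b are one class to them, and where a whole thing is asked for, a point or a joint stands for the part that bears it (a point fixed in the world has none). Each returns a list of dicts, best first, with "p" (0 to 1); they miss things now and then, are a little off and sometimes report something else, mostly with a low value. They report only what shows in the picture. A call takes as long as a camera call. They do not tell look-alikes from the thing itself.
- r.boxes_of(camera, thing): "position" ([row, column] in pixels, amid what is visible of it).
- r.masks_of(camera, thing): "mask" (480x640 bool, what is visible of it) and "position" ([row, column] in pixels, amid what is visible of it).
The state is a dict: "t": time; "q": joint angles; "joint_velocities": joint speeds; "tau": joint torques, N m; "tcp_pos": TCP position; "ee_rot": TCP orientation; "wrist_force": force on the tool from outside, world axes, zero at the start; "torque": the same for the moment, N m; "opening": opening from 0.0 (shut) to 1.0 (fully open); "gripper_force": force on a finger pad.
Only numpy, scipy, OpenCV 4.12 (cv2) and the standard library are available. Lean on these libraries where they do the work, as an engineer would, in place of code of your own. Each camera call takes 0.05 s, during which the arm holds its last target. There are 200 camera calls.

## Working session

There is one attempt and no reset: what is moved stays moved. The work goes in short steps, Python scripts to look and compute and a tool call to move; the robot and the scene stay as the last step left them, time stands still between calls to the robot, and variables do not carry over. Pictures are saved under pics/ and viewed, at most 10 in all, crops included, and the job is handed in when it is done.

Besides the shell and the picture viewer there is one more tool, called after ">>>" as a command line: name --argument value ..., lists and objects as JSON in quotes. apply_moves: Moves the arm, as the interface text tells. Shift numbers are shares of 0.03 m and turn numbers shares of 60 degrees, none past 1 either way. Its arguments: {"type":"object","properties":{"moves":{"type":"array","items":{"type":"object","properties":{"fingers":{"type":"number"},"translation":{"type":"array","items":{"type":"number","minimum":-1,"maximum":1}},"roll":{"type":"number","minimum":-1,"maximum":1}}}},"grip_force":{"type":"number"}},"required":["moves"]}

```bash
mkdir -p pics; cat > h.py <<'E'
import numpy as np, cv2
from station import r
def world(im,rows,cols):
    z=im["z_map"][rows,cols].astype(float); K=im["mtx"]
    p=np.stack([(cols-K[0,2])*z/K[0,0],(rows-K[1,2])*z/K[1,1],z,np.ones_like(z)])
    return (im["extrinsics"]@p)[:3].T, z>0
def save(im,n): cv2.imwrite(f"pics/{n}.png",im["pixels"][:,:,::-1])
E
python3 - <<'E'
from h import *
o=r.get_obs(); print(o["tcp_pos"],o["ee_rot"],o["opening"],o["wrist_force"])
for c in ["top","scene"]:
    im=r.get_image(c); save(im,c+"0")
    for t in ["wedge","test_cap","machine","jar","tin","hammer_grip"]:
        for d in r.masks_of(c,t)[:4]:
            rr,cc=np.nonzero(d["mask"]); w,ok=world(im,rr,cc); w=w[ok]
            print(c,t,round(d["p"],2),np.round(d["position"]),np.round(np.median(w,0)) if len(w) else None,np.round(np.percentile(w,2,axis=0)),np.round(np.percentile(w,98,axis=0)),im["pixels"][rr,cc].mean(0).round())
E
```

```text
[191.52470881 594.4066216  246.90984558] [-1.35355279e-04  1.55259085e-01  9.87873498e-01 -7.41061096e-04] 1.0013716870208864 [ 0.32493658  0.14598926 -0.36354037]
top wedge 0.74 [253. 378.] [532.  -9.  11.] [502. -56.  -1.] [561.  39.  21.] [173. 144.  56.]
top wedge 0.59 [329. 387.] [367. -25.  16.] [305. -82.   1.] [428.  34.  29.] [175. 147.  58.]
top wedge 0.58 [251. 476.] [ 529. -222.   11.] [ 491. -268.   -1.] [ 567. -174.   21.] [172. 175.  54.]
top test_cap 0.71 [248. 341.] [529.  78.  45.] [516.  64.  34.] [544.  91.  50.] [169.  77.  68.]
top machine 0.59 [197. 295.] [635. 166.  40.] [519.  43.  32.] [719. 289. 311.] [114. 114. 108.]
top machine 0.46 [253. 380.] [532.  -9.  11.] [504. -55.  -0.] [560.  37.  21.] [174. 145.  56.]
top machine 0.18 [187. 378.] [660. -16.  28.] [627. -51.   2.] [694.  17.  32.] [ 58. 103. 150.]
top jar 0.86 [197. 431.] [ 641. -105.   83.] [ 617. -136.    8.] [669. -84.  89.] [141. 136.  48.]
top tin 0.6 [187. 381.] [660. -16.  28.] [627. -52.   3.] [695.  17.  32.] [ 58. 103. 150.]
top tin 0.43 [197. 430.] [ 641. -106.   83.] [ 617. -136.   22
[... 235 characters left out ...]
scene wedge 0.85 [270. 143.] [ 535. -226.    9.] [ 498. -274.   -0.] [ 569. -178.   19.] [228. 231.   1.]
scene wedge 0.61 [202. 240.] [374. -28.  13.] [311. -88.   0.] [432.  33.  27.] [230. 155.   1.]
scene test_cap 0.68 [237. 296.] [536.  76.  43.] [520.  63.  37.] [548.  89.  46.] [217.  49.  30.]
scene machine 0.59 [252. 359.] [682. 164. 105.] [527.  44.  28.] [742. 290. 308.] [121. 118. 112.]
scene jar 0.97 [299. 200.] [ 667. -112.   62.] [ 629. -140.    7.] [678. -86.  86.] [166. 151.  32.]
scene tin 0.85 [304. 257.] [673. -18.  26.] [633. -51.   3.] [700.  14.  30.] [ 62. 110. 174.]
scene hammer_grip 0.57 [270. 490.] [660. 434.  22.] [481. 376.  -2.] [712. 467.  27.] [199. 178. 133.]
```

View pics/top0.png

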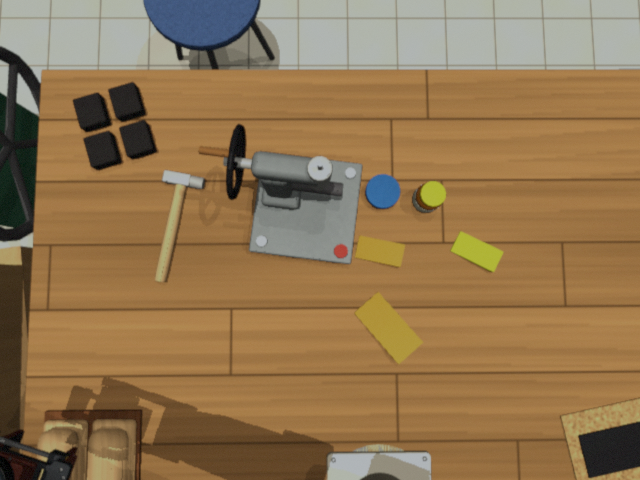

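```bash
python3 - <<'E'
from h import *
from scipy.optimize import minimize
for c in ["top","scene"]:
    im=r.get_image(c)
    d=[d for d in r.masks_of(c,"wedge")]
    for d in d:
        rr,cc=np.nonzero(d["mask"]); w,ok=world(im,rr,cc); w=w[ok]
        m=np.median(w,0)
        if abs(m[0]-534)>15 or abs(m[1]+12)>20: continue
        s=w[(w[:,2]>-2)]
        box=cv2.minAreaRect(s[:,:2].astype(np.float32)); print(c,box)
        A=np.c_[s,np.ones(len(s))][:,[0,1,3]]; top=s
        for _ in range(5):
            g=np.linalg.lstsq(A,s[:,2],rcond=None)[0]; k=abs(A@g-s[:,2])<2; A,s=A[k],s[k]
        print("slope",g, "dir of thin",np.degrees(np.arctan2(-g[1],-g[0])))
    d=r.masks_of(c,"test_cap")[0]; rr,cc=np.nonzero(d["mask"]); w,ok=world(im,rr,cc); w=w[ok]
    k=w[:,2]>41; print(c,"cap",cv2.minEnclosingCircle(w[k][:,:2].astype(np.float32)),np.median(w[k],0))
    # plate top
    rr,cc=np.mgrid[0:480,0:640]; w,ok=world(im,rr.ravel(),cc.ravel())
    k=ok&(w[:,2]>33)&(w[:,2]<43)&(w[:,0]>450)&(w[:,0]<780)&(w[:,1]>20)&(w[:,1]<320)
    b=cv2.minAreaRect(w[k][:,:2].astype(np.float32)); print("plate",b,cv2.boxPoints(b).round())
    for nm,sel in [("plane",k)]:
        print(np.linalg.lstsq(np.c_[w[sel][:,:2],np.ones(sel.sum())],w[sel][:,2],rcond=None)[0])
E
```

```text
top ((531.9118041992188, -9.893547058105469), (100.11680603027344, 50.32746505737305), 76.5814437866211)
slope [-0.03037173 -0.1768011  25.33562134] dir of thin 80.2525980761621
top cap ((529.6939697265625, 77.60100555419922), 12.813486099243164) [529.0018306   78.43645261  44.54861572]
plate ((626.0904541015625, 150.2426300048828), (219.77935791015625, 220.32460021972656), 82.50077819824219) [[503.  56.]
 [721.  27.]
 [750. 245.]
 [531. 274.]]
[1.80250310e-03 2.42335817e-03 3.61195631e+01]
scene ((525.6167602539062, -12.28506088256836), (108.02388763427734, 71.06654357910156), 75.15951538085938)
slope [-0.06338276 -0.15053872 41.4316598 ] dir of thin 67.16697946128419
scene cap ((533.8226928710938, 75.51285552978516), 16.139020919799805) [533.96751396  75.54685872  43.9864048 ]
plate ((629.3270263671875, 148.68370056152344), (219.5780487060547, 222.43788146972656), 82.5448226928711) [[505.  54.]
 [725.  25.]
 [754. 243.]
 [533. 272.]]
[1.87319349e-03 1.68167937e-03 3.50590195e+01]
```

The top view shows the small orange wedge at (378,251), thin end pointing left towards the red cap at (341,251). The big orange look-alike is at (389,328) and the yellow one at (476,251). The wedge heads about 14° off the foot, so I'll nudge it straight first.

>>> apply_moves --moves '[{"fingers": 1, "roll": 0.14}, {"fingers": 1, "roll": 0.14}, {"fingers": 1, "roll": 0.14}, {"fingers": 1, "roll": 0.14}, {"fingers": 1, "roll": 0.14}, {"fingers": 1, "roll": 0.14}, {"fingers": 1, "roll": 0.14}, {"fingers": 1, "roll": 0.14}, {"fingers": 1, "roll": 0.08}, {"fingers": 1, "translation": [-1, 0.6, 0]}, {"fingers": 1, "translation": [-1, 0.6, 0]}, {"fingers": 1, "translation": [-1, 0.6, 0]}]'

```text
validation failed for argument at $.mo...
```

>>> apply_moves --moves '[{"fingers": 1, "translation": [-1, 0.6, 0]}, {"fingers": 1, "translation": [-1, 0.6, 0]}, {"fingers": 1, "translation": [-1, 0.6, 0]}, {"fingers": 1, "translation": [-1, 0.6, 0]}, {"fingers": 1, "translation": [-1, 0.6, 0]}, {"fingers": 1, "translation": [-1, 0.6, 0]}, {"fingers": 1, "translation": [-1, 0.6, 0]}, {"fingers": 1, "translation": [-1, 0.6, 0]}, {"fingers": 1, "translation": [-1, 0.6, 0]}, {"fingers": 1, "translation": [-1, 0.6, 0]}, {"fingers": 1, "translation": [-1, 0.6, 0]}, {"fingers": 1, "translation": [-1, 0.6, 0]}]'

```text
validation failed for argument at $.mo...
```

>>> apply_moves --moves '[{"fingers": 1, "translation": [-1, 0.6, 0]}, {"fingers": 1, "translation": [-1, 0.8, 0]}, {"fingers": 1, "translation": [-1, 0.8, 0]}, {"fingers": 1, "translation": [-1, 0.8, 0]}, {"fingers": 1, "translation": [-0.7, 0.8, 0]}, {"fingers": 1}, {"fingers": 1}]'

```text
validation failed for argument at $.mo...
```

```bash
cat >> h.py <<'E'
def look(n=None,cap=False):
    im=r.get_image("wrist")
    if n: save(im,n)
    o=r.get_obs(); print(o["t"],o["tcp_pos"].round(1),o["ee_rot"].round(4),np.round(o["wrist_force"],1))
    for t in ["wedge","test_cap"]:
        for d in r.masks_of("wrist",t)[:3]:
            rr,cc=np.nonzero(d["mask"]); w,ok=world(im,rr,cc); w=w[ok]
            if len(w)<50: continue
            print(t,round(d["p"],2),np.round(d["position"]),np.median(w,0).round(1),w.min(0).round(1),w.max(0).round(1),im["pixels"][rr,cc].mean(0).round())
            if t=="wedge":
                b=cv2.minAreaRect(w[:,:2].astype(np.float32)); print("  ",np.round(b[0],1),np.round(b[1],1),round(b[2],1),cv2.boxPoints(b).round(0).tolist())
            else:
                k=w[:,2]>w[:,2].max()-3; print("  cap",cv2.minEnclosingCircle(w[k][:,:2].astype(np.float32)))
E
python3 -c "
from h import *
look('w1')"
```

```text
1.05 [191.7 594.9 247.7] [0.     0.1553 0.9879 0.    ] [-0.1 -0.1 -0.4]
```

View pics/w1.png

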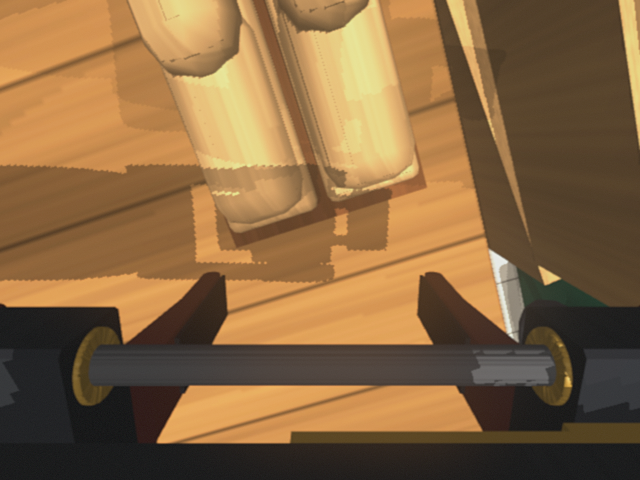

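The picture shows only wooden lasts below the start pose: the move calls were refused, so the arm hasn't moved. I'll resend them with every field filled in.

>>> apply_moves --moves '[{"fingers": 1, "translation": [0, 0, 0], "roll": 0.14}, {"fingers": 1, "translation": [0, 0, 0], "roll": 0.14}, {"fingers": 1, "translation": [0, 0, 0], "roll": 0.14}, {"fingers": 1, "translation": [0, 0, 0], "roll": 0.14}, {"fingers": 1, "translation": [0, 0, 0], "roll": 0.14}, {"fingers": 1, "translation": [0, 0, 0], "roll": 0.14}, {"fingers": 1, "translation": [0, 0, 0], "roll": 0.14}, {"fingers": 1, "translation": [0, 0, 0], "roll": 0.14}, {"fingers": 1, "translation": [0, 0, 0], "roll": 0.08}]'

```text
t: 2.05
tcp_pos: [191.7, 594.9, 247.6]
ee_rot: [0.0, 0.708, 0.706, -0.0]
wrist_force: [-0.5, -0.0, -0.2]
opening: 0.219
gripper_force: 0.0
```

>>> apply_moves --moves '[{"fingers": 1, "translation": [-1, 0.6, 0], "roll": 0}, {"fingers": 1, "translation": [-1, 0.6, 0], "roll": 0}, {"fingers": 1, "translation": [-1, 0.6, 0], "roll": 0}, {"fingers": 1, "translation": [-1, 0.6, 0], "roll": 0}, {"fingers": 1, "translation": [-1, 0.6, 0], "roll": 0}, {"fingers": 1, "translation": [-1, 0.6, 0], "roll": 0}, {"fingers": 1, "translation": [-1, 0.6, 0], "roll": 0}, {"fingers": 1, "translation": [-1, 0.6, 0], "roll": 0}, {"fingers": 1, "translation": [-1, 0.6, 0], "roll": 0}, {"fingers": 1, "translation": [-1, 0.6, 0], "roll": 0}]'

```text
t: 3.05
tcp_pos: [373.0, 294.1, 247.9]
ee_rot: [0.0, 0.706, 0.708, 0.0]
wrist_force: [0.3, 1.1, 0.5]
opening: 0.005
gripper_force: 0.0
```

>>> apply_moves --moves '[{"fingers": 1, "translation": [-1, 0.6, 0], "roll": 0}, {"fingers": 1, "translation": [-1, 0.6, 0], "roll": 0}, {"fingers": 1, "translation": [-1, 0.8, 0], "roll": 0}, {"fingers": 1, "translation": [-1, 0.8, 0], "roll": 0}, {"fingers": 1, "translation": [-1, 0.8, 0], "roll": 0}, {"fingers": 1, "translation": [-1, 0.8, 0], "roll": 0}, {"fingers": 1, "translation": [-1, 0.8, 0], "roll": 0}, {"fingers": 1, "translation": [-1, 0.8, 0], "roll": 0}, {"fingers": 1, "translation": [-1, 0.8, 0], "roll": 0}, {"fingers": 1, "translation": [-0.5, 0.4, 0], "roll": 0}, {"fingers": 1, "translation": [0, 0, 0], "roll": 0}, {"fingers": 1, "translation": [0, 0, 0], "roll": 0}]'

```text
t: 4.25
tcp_pos: [588.4, 11.1, 247.4]
ee_rot: [-0.001, 0.706, 0.708, -0.0]
wrist_force: [1.2, 0.0, 0.1]
opening: 0.004
gripper_force: 0.0
```

```bash
python3 -c "
from h import *
look('w2')"
```

```text
4.3 [588.2  11.6 247.4] [-5.000e-04  7.062e-01  7.080e-01 -3.000e-04] [-0.1  1.  -0.2]
wedge 0.74 [246. 106.] [368.4 -25.1  16. ] [269.9 -96.9  -1. ] [443.4  45.5  30.4] [220. 116.  14.]
   [357.2 -30.7] [166.   77.6] 39.8 [[269.0, -54.0], [318.0, -114.0], [446.0, -7.0], [396.0, 52.0]]
wedge 0.71 [231. 266.] [532.9 -10.2  11.8] [ 4.98e+02 -6.48e+01 -3.00e-01] [566.6  41.7  22.7] [224. 139.  37.]
   [532.8 -10.8] [101.   50.2] 76.7 [[497.0, -54.0], [546.0, -66.0], [569.0, 33.0], [520.0, 44.0]]
wedge 0.37 [240. 396.] [661.3 -16.2  29.1] [ 6.248e+02 -5.470e+01  6.000e-01] [702.6  19.4  31.8] [ 79. 114. 170.]
   [662.2 -17.8] [75.1 74.5] 5.3 [[621.0, 16.0], [628.0, -58.0], [703.0, -51.0], [696.0, 23.0]]
test_cap 0.92 [142. 257.] [531.6  76.3  45.9] [514.8  62.3  37.1] [546.1  90.1  48.3] [236.  96.  82.]
  cap ((531.2986450195312, 75.85962677001953), 14.859070777893066)
```

View pics/w2.png

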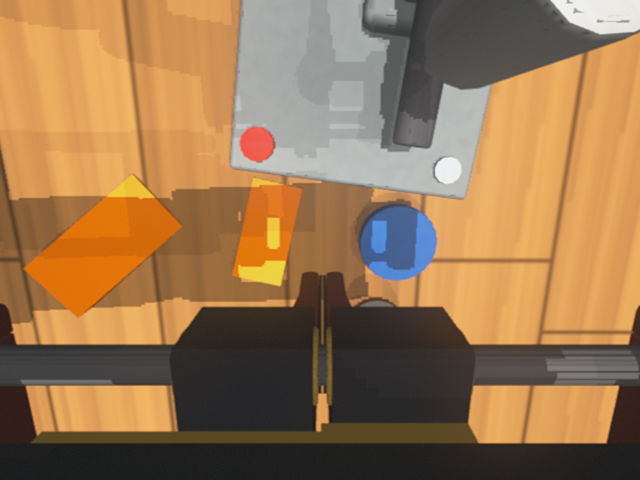

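The wrist view shows the wedge at (266,231), the cap at (257,142) and the tin at (396,240), with clear room right of the wedge for the finger. I'll go down there and nudge the thin end towards -x.

>>> apply_moves --moves '[{"fingers": 1, "translation": [0.3, 0, 1], "roll": 0}, {"fingers": 1, "translation": [0, 0, 1], "roll": 0}, {"fingers": 1, "translation": [0, 0, 1], "roll": 0}, {"fingers": 1, "translation": [0, 0, 1], "roll": 0}, {"fingers": 1, "translation": [0, 0, 1], "roll": 0}, {"fingers": 1, "translation": [0, 0, 1], "roll": 0}, {"fingers": 1, "translation": [0, 0, 0.6], "roll": 0}, {"fingers": 1, "translation": [0, 0, 0.4], "roll": 0}, {"fingers": 1, "translation": [0, 0, 0.33], "roll": 0}, {"fingers": 1, "translation": [0, 0, 0], "roll": 0}]'

```text
t: 5.4
tcp_pos: [588.5, 20.2, 27.1]
ee_rot: [-0.0, 0.706, 0.708, -0.0]
wrist_force: [0.2, -0.2, -0.2]
opening: 0.006
gripper_force: 0.0
```

>>> apply_moves --moves '[{"fingers": 1, "translation": [0, -0.1, 0], "roll": 0}, {"fingers": 1, "translation": [0, -0.1, 0], "roll": 0}, {"fingers": 1, "translation": [0, -0.1, 0], "roll": 0}, {"fingers": 1, "translation": [0, -0.1, 0], "roll": 0}, {"fingers": 1, "translation": [0, -0.1, 0], "roll": 0}, {"fingers": 1, "translation": [0, -0.05, 0], "roll": 0}, {"fingers": 1, "translation": [0, 0, 0], "roll": 0}]'

```text
t: 6.1
tcp_pos: [572.5, 19.8, 27.9]
ee_rot: [0.0, 0.706, 0.708, 0.0]
wrist_force: [0.5, -0.3, 0.6]
opening: 0.004
gripper_force: 0.2
```

```bash
python3 -c "
from h import *
o=r.get_obs(); print(o['tcp_pos'],o['wrist_force'])
im=r.get_image('top'); save(im,'t2')
for d in r.masks_of('top','wedge')[:4]:
    rr,cc=np.nonzero(d['mask']); w,ok=world(im,rr,cc); w=w[ok]; m=np.median(w,0); b=cv2.minAreaRect(w[:,:2].astype(np.float32)); print(d['p'],m.round(),b)
"
```

```text
[572.47169822  19.77861966  27.90706337] [ 0.54798665 -0.27782809  0.59670939]
0.91 [ 529. -222.   11.] ((529.7626953125, -221.4234619140625), (102.0475845336914, 51.34297180175781), 62.16173553466797)
0.41 [397.  32.   5.] ((411.54791259765625, 44.69944381713867), (75.39225006103516, 29.072656631469727), 47.92344284057617)
```

>>> apply_moves --moves '[{"fingers": 1, "translation": [0, 0.3, 0], "roll": 0}, {"fingers": 1, "translation": [0, 0.2, -0.5], "roll": 0}, {"fingers": 1, "translation": [0, 0, -1], "roll": 0}, {"fingers": 0.5, "translation": [-0.3, 0, -1], "roll": 0}, {"fingers": 0.5, "translation": [-0.7, 0, -1], "roll": 0}, {"fingers": 0.5, "translation": [-1, -0.5, -1], "roll": 0}, {"fingers": 0.5, "translation": [-1, -1, -1], "roll": 0}, {"fingers": 0.5, "translation": [-0.8, -0.5, -1], "roll": 0}, {"fingers": 0.5, "translation": [0, 0, 0], "roll": 0}, {"fingers": 0.5, "translation": [0, 0, 0], "roll": 0}]'

```text
t: 7.2
tcp_pos: [529.7, -93.7, 222.4]
ee_rot: [0.001, 0.707, 0.707, 0.001]
wrist_force: [0.2, -0.4, 0.4]
opening: 0.25
gripper_force: 0.0
```

```bash
python3 -c "
from h import *
look('w3')
print(r.get_obs()['opening'])"
```

```text
7.25 [529.4 -93.1 221.4] [0.000e+00 7.065e-01 7.077e-01 1.000e-04] [ 0.4 -0.1  0. ]
wedge 0.98 [323. 325.] [ 533.9 -205.9    8.9] [ 5.029e+02 -2.783e+02  2.000e-01] [557.5 -94.4 201.9] [230. 222.  11.]
   [ 540.7 -188.4] [180.3  53.3] 73.5 [[490.0, -267.0], [541.0, -282.0], [592.0, -110.0], [541.0, -94.0]]
wedge 0.64 [140. 138.] [368.  -25.8  15.9] [ 293.9 -102.6   -0.8] [443.2  45.1  30.6] [234. 169.  36.]
   [362.1 -30.8] [157.4  70.7] 40.4 [[279.0, -55.0], [325.0, -109.0], [445.0, -7.0], [399.0, 47.0]]
wedge 0.6 [122. 322.] [531.6 -10.3  11.4] [493.4 -66.7  -0.6] [565.7  42.6  22.6] [241. 189.  49.]
   [531.6 -11.8] [104.5  54.6] 76.6 [[493.0, -56.0], [546.0, -69.0], [570.0, 33.0], [517.0, 45.0]]
test_cap 0.91 [  8. 324.] [531.2  68.4  45.6] [516.9  61.   36.9] [546.   74.3  48. ] [224.  90.  77.]
  cap ((531.1798706054688, 72.0168685913086), 14.015268325805664)
0.25405311139746467
```

View pics/w3.png

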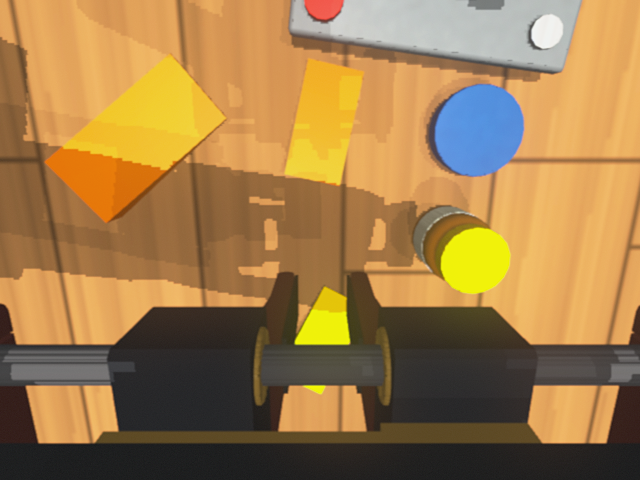

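The wedge (322,122) hasn't turned: the finger never reached it, or slid over its thin edge. I'll measure the finger tips in depth, then repeat the nudge further back where the wedge is thicker.

```bash
python3 -c "
from h import *
im=r.get_image('wrist'); rr,cc=np.mgrid[240:345,200:440]; w,ok=world(im,rr.ravel(),cc.ravel()); o=r.get_obs()
d=w-o['tcp_pos']; k=ok&(w[:,2]>190)&(w[:,2]<230)&(abs(d[:,0])<45)
d=d[k]
for a in range(-32,8,5):
    s=d[(d[:,2]>=a)&(d[:,2]<a+5)]
    if len(s):
        L=s[s[:,0]<0];R=s[s[:,0]>0]; print(a,len(s),[ (np.percentile(q[:,0],[2,98]).round(1),np.percentile(q[:,1],[2,98]).round(1)) for q in (L,R) if len(q)])
print(o['opening'])"
```

```text
-27 58 [(array([-18.4, -10.9]), array([ 6.4, 10.8])), (array([11. , 19.2]), array([ 4.4, 10.8]))]
-22 245 [(array([-19.4, -10.8]), array([-9.4, 10.8])), (array([11. , 19.6]), array([-9.5, 11. ]))]
-17 238 [(array([-19.6, -10.8]), array([-4.3, 11. ])), (array([11. , 19.7]), array([-6.8, 11. ]))]
-12 267 [(array([-19.5, -10.8]), array([-9.3, 10.9])), (array([11. , 19.7]), array([-9.3, 11. ]))]
-7 302 [(array([-19.4, -10.8]), array([-9.2, 11. ])), (array([11.1, 19.7]), array([-8.9, 11. ]))]
-2 327 [(array([-19.6, -10.8]), array([-9., 11.])), (array([11.1, 19.5]), array([-9.1, 11.2]))]
3 346 [(array([-19.8, -10.8]), array([-6.9, 11. ])), (array([11., 20.]), array([-7. , 11.2]))]
0.24956008266819604
```

>>> apply_moves --moves '[{"fingers": 1, "translation": [1, 0.6, 0], "roll": 0}, {"fingers": 1, "translation": [1, 0.6, 0], "roll": 0}, {"fingers": 1, "translation": [1, 0.6, 0], "roll": 0}, {"fingers": 1, "translation": [0.37, 0.2, 1], "roll": 0}, {"fingers": 1, "translation": [0, 0, 1], "roll": 0}, {"fingers": 1, "translation": [0, 0, 1], "roll": 0}, {"fingers": 1, "translation": [0, 0, 1], "roll": 0}, {"fingers": 1, "translation": [0, 0, 1], "roll": 0}, {"fingers": 1, "translation": [0, 0, 0.8], "roll": 0}, {"fingers": 1, "translation": [0, 0, 0.4], "roll": 0}, {"fingers": 1, "translation": [0, 0, 0.28], "roll": 0}, {"fingers": 1, "translation": [0, 0, 0], "roll": 0}]'

```text
t: 8.6
tcp_pos: [588.6, 8.5, 26.6]
ee_rot: [-0.0, 0.706, 0.708, -0.0]
wrist_force: [-0.2, -0.0, 0.4]
opening: 0.007
gripper_force: 0.0
```

>>> apply_moves --moves '[{"fingers": 1, "translation": [0, -0.2, 0], "roll": 0}, {"fingers": 1, "translation": [0, -0.2, 0], "roll": 0}, {"fingers": 1, "translation": [0, -0.1, 0], "roll": 0}, {"fingers": 1, "translation": [0, -0.1, 0], "roll": 0}, {"fingers": 1, "translation": [0, -0.1, 0], "roll": 0}, {"fingers": 1, "translation": [0, -0.1, 0], "roll": 0}, {"fingers": 1, "translation": [0, -0.1, 0], "roll": 0}, {"fingers": 1, "translation": [0, 0, 0], "roll": 0}, {"fingers": 1, "translation": [0, 0, 0], "roll": 0}]'

```text
t: 9.5
tcp_pos: [561.7, 7.9, 27.3]
ee_rot: [-0.0, 0.706, 0.708, -0.0]
wrist_force: [0.0, 0.1, 0.5]
opening: 0.005
gripper_force: 0.3
```

Backing off, rising and moving behind the wedge for a look.

>>> apply_moves --moves '[{"fingers": 1, "translation": [0, 0.4, 0], "roll": 0}, {"fingers": 1, "translation": [0, 0.3, -0.5], "roll": 0}, {"fingers": 1, "translation": [0, 0, -1], "roll": 0}, {"fingers": 0.5, "translation": [-0.3, 0, -1], "roll": 0}, {"fingers": 0.5, "translation": [-0.7, 0, -1], "roll": 0}, {"fingers": 0.5, "translation": [-0.8, -0.5, -1], "roll": 0}, {"fingers": 0.5, "translation": [-0.5, -1, -1], "roll": 0}, {"fingers": 0.5, "translation": [0, -0.5, -1], "roll": 0}, {"fingers": 0.5, "translation": [0, 0, 0], "roll": 0}, {"fingers": 0.5, "translation": [0, 0, 0], "roll": 0}]'

```text
t: 10.5
tcp_pos: [523.8, -61.3, 222.9]
ee_rot: [0.001, 0.706, 0.708, 0.001]
wrist_force: [0.1, 0.5, -0.8]
opening: 0.25
gripper_force: 0.0
```

```bash
python3 -c "
from h import *
look('w4')"
```

```text
10.55 [523.5 -61.1 221.9] [1.000e-04 7.063e-01 7.079e-01 1.000e-04] [ 0.2  0.1 -0. ]
wedge 0.96 [390. 326.] [ 526.1 -247.2   17. ] [ 4.836e+02 -2.942e+02  2.000e-01] [552.2 -40.5 295.1] [236. 237.  12.]
   [ 528.1 -168.4] [249.7  59.4] 81.4 [[480.0, -287.0], [539.0, -296.0], [576.0, -49.0], [518.0, -40.0]]
wedge 0.84 [179. 150.] [367.8 -25.5  16. ] [275.4 -99.3  -0.4] [442.4  45.   30.7] [231. 155.  32.]
   [362.3 -30.5] [159.5  79. ] 36.3 [[275.0, -46.0], [321.0, -110.0], [450.0, -15.0], [403.0, 49.0]]
wedge 0.83 [166. 319.] [524.7 -13.3  11.6] [494.7 -69.6  -1.1] [555.4  38.9  23.5] [235. 172.  44.]
   [524.  -16.6] [106.9  53.6] 83.7 [[491.0, -67.0], [545.0, -73.0], [556.0, 34.0], [503.0, 40.0]]
test_cap 0.82 [ 47. 329.] [530.6  75.6  45.8] [516.9  61.   37.8] [544.9  90.1  48.7] [237. 101.  87.]
  cap ((531.04052734375, 75.7134017944336), 14.633329391479492)
```

The nudge worked: the wedge is now at about (524.5, -14), heading about 84°, and its line passes within about 3 mm of the foot. I'll line up behind the thick end.

>>> apply_moves --moves '[{"fingers": 0.5, "translation": [0, 0, 0], "roll": 0.1}, {"fingers": 0.5, "translation": [-1, -0.13, 0], "roll": 0}, {"fingers": 0.5, "translation": [-0.27, 0, 0.8], "roll": 0}, {"fingers": 0.5, "translation": [0, 0, 1], "roll": 0}, {"fingers": 0.5, "translation": [0, 0, 1], "roll": 0}, {"fingers": 0.5, "translation": [0, 0, 1], "roll": 0}, {"fingers": 0.5, "translation": [0, 0, 1], "roll": 0}, {"fingers": 0.5, "translation": [0, 0, 0.7], "roll": 0}, {"fingers": 0.5, "translation": [0, 0, 0.5], "roll": 0}, {"fingers": 0.5, "translation": [0, 0, 0.27], "roll": 0}, {"fingers": 0.5, "translation": [0, 0, 0], "roll": 0}, {"fingers": 0.5, "translation": [0, 0, 0], "roll": 0}]'

```text
t: 11.85
tcp_pos: [515.6, -98.7, 34.5]
ee_rot: [0.0, 0.742, 0.67, 0.0]
wrist_force: [0.1, -0.1, -0.1]
opening: 0.251
gripper_force: 0.0
```

>>> apply_moves --moves '[{"fingers": 0.5, "translation": [0.3, 0, 0], "roll": 0}, {"fingers": 0.5, "translation": [0.3, 0, 0], "roll": 0}, {"fingers": 0.5, "translation": [0.15, 0, 0], "roll": 0}, {"fingers": 0.5, "translation": [0.15, 0, 0], "roll": 0}, {"fingers": 0.5, "translation": [0.15, 0, 0], "roll": 0}, {"fingers": 0.5, "translation": [0.15, 0, 0], "roll": 0}, {"fingers": 0.5, "translation": [0.15, 0, 0], "roll": 0}, {"fingers": 0.5, "translation": [0.15, 0, 0], "roll": 0}, {"fingers": 0.5, "translation": [0.15, 0, 0], "roll": 0}, {"fingers": 0.5, "translation": [0.15, 0, 0], "roll": 0}, {"fingers": 0.5, "translation": [0, 0, 0], "roll": 0}]'

```text
t: 12.95
tcp_pos: [520.6, -44.3, 34.0]
ee_rot: [-0.0, 0.742, 0.67, -0.0]
wrist_force: [-0.4, -0.8, 0.1]
opening: 0.25
gripper_force: 0.0
```

```bash
python3 -c "
from h import *
look('w5')"
```

```text
13.0 [520.5 -44.5  34. ] [-2.000e-04  7.422e-01  6.702e-01 -1.000e-04] [ 0.3 -0.3 -0.1]
wedge 0.95 [233.  52.] [403.4  -4.6   8. ] [377.6 -60.6  -0.8] [464.5  47.  103.7] [223. 132.  19.]
   [401.    0.8] [97.9 84.4] 30.8 [[337.0, 12.0], [381.0, -61.0], [465.0, -10.0], [421.0, 62.0]]
wedge 0.63 [166. 318.] [526.4  12.9  12.6] [496.9 -44.1  -1.7] [555.6  59.4  29.4] [227. 156.  31.]
   [525.7   7.7] [100.   55.4] 85.6 [[494.0, -40.0], [549.0, -44.0], [557.0, 55.0], [502.0, 60.0]]
test_cap 0.88 [  3. 316.] [529.9  62.4  43.9] [520.4  61.1  37.8] [539.   65.9  47.5] [156.  71.  65.]
  cap ((529.4763793945312, 63.22217559814453), 6.820236682891846)
```

View pics/w5.png

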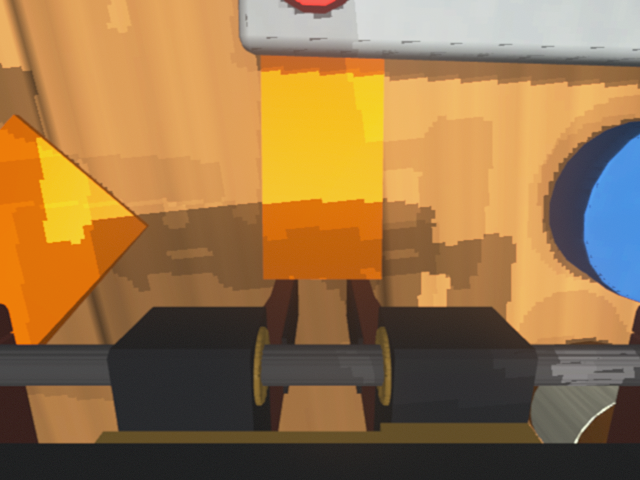

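The wedge lies square against both fingers, end at (322,280), thin end starting under the plate, and centred on the cap (316,3). About 42 mm to go.

>>> apply_moves --moves '[{"fingers": 0.5, "translation": [0.15, 0, 0], "roll": 0}, {"fingers": 0.5, "translation": [0.15, 0, 0], "roll": 0}, {"fingers": 0.5, "translation": [0.15, 0, 0], "roll": 0}, {"fingers": 0.5, "translation": [0.15, 0, 0], "roll": 0}, {"fingers": 0.5, "translation": [0.15, 0, 0], "roll": 0}, {"fingers": 0.5, "translation": [0.15, 0, 0], "roll": 0}, {"fingers": 0.5, "translation": [0.15, 0, 0], "roll": 0}, {"fingers": 0.1, "translation": [0.05, 0, 0], "roll": 0}, {"fingers": 0.5, "translation": [0, 0, 0], "roll": 0}]'

```text
t: 14.0
tcp_pos: [524.1, -11.8, 34.2]
ee_rot: [0.0, 0.742, 0.67, 0.0]
wrist_force: [-0.5, -0.5, -0.1]
opening: 0.28
gripper_force: 0.0
```

>>> apply_moves --moves '[{"fingers": 0.5, "translation": [0.05, 0, 0], "roll": 0}, {"fingers": 0.5, "translation": [0.05, 0, 0], "roll": 0}, {"fingers": 0.5, "translation": [0, 0, 0], "roll": 0}]'

```text
t: 14.3
tcp_pos: [524.3, -9.1, 34.2]
ee_rot: [0.0, 0.742, 0.67, 0.0]
wrist_force: [-0.7, 0.0, -0.6]
opening: 0.249
gripper_force: 0.0
```

>>> apply_moves --moves '[{"fingers": 0.5, "translation": [0.05, 0, 0], "roll": 0}, {"fingers": 0.5, "translation": [0.05, 0, 0], "roll": 0}, {"fingers": 0.5, "translation": [0, 0, 0], "roll": 0}]'

```text
t: 14.6
tcp_pos: [524.6, -6.1, 34.1]
ee_rot: [0.0, 0.742, 0.67, -0.0]
wrist_force: [-0.2, -1.6, -0.4]
opening: 0.248
gripper_force: 0.6
```

>>> apply_moves --moves '[{"fingers": 0.5, "translation": [0.03, 0, 0], "roll": 0}, {"fingers": 0.5, "translation": [0, 0, 0], "roll": 0}]'

```text
t: 14.8
tcp_pos: [524.7, -5.4, 34.2]
ee_rot: [0.0, 0.742, 0.67, -0.0]
wrist_force: [-1.1, -4.2, 0.7]
opening: 0.247
gripper_force: 1.7
```

>>> apply_moves --moves '[{"fingers": 0.5, "translation": [0.03, 0, 0], "roll": 0}, {"fingers": 0.5, "translation": [0, 0, 0], "roll": 0}]'

```text
t: 15.0
tcp_pos: [524.7, -4.6, 34.1]
ee_rot: [0.0, 0.742, 0.67, -0.0]
wrist_force: [-1.1, -4.3, 0.8]
opening: 0.245
gripper_force: 2.6
```

>>> apply_moves --moves '[{"fingers": 0.5, "translation": [0.02, 0, 0], "roll": 0}, {"fingers": 0.5, "translation": [0, 0, 0], "roll": 0}]'

```text
t: 15.2
tcp_pos: [524.8, -4.2, 34.2]
ee_rot: [0.0, 0.742, 0.67, -0.0]
wrist_force: [-1.3, -6.3, 0.3]
opening: 0.249
gripper_force: 3.3
```

>>> apply_moves --moves '[{"fingers": 0.5, "translation": [0.02, 0, 0], "roll": 0}, {"fingers": 0.5, "translation": [0, 0, 0], "roll": 0}]'

```text
t: 15.4
tcp_pos: [524.8, -3.8, 34.2]
ee_rot: [0.0, 0.742, 0.67, -0.0]
wrist_force: [0.0, -7.3, 1.0]
opening: 0.249
gripper_force: 4.0
```

>>> apply_moves --moves '[{"fingers": 0.5, "translation": [0.02, 0, 0], "roll": 0}, {"fingers": 0.5, "translation": [0, 0, 0], "roll": 0}]'

```text
t: 15.6
tcp_pos: [524.9, -3.4, 34.2]
ee_rot: [0.0, 0.742, 0.67, -0.0]
wrist_force: [-1.5, -9.2, 1.5]
opening: 0.25
gripper_force: 4.6
```

>>> apply_moves --moves '[{"fingers": 0.5, "translation": [0.02, 0, 0], "roll": 0}, {"fingers": 0.5, "translation": [0, 0, 0], "roll": 0}]'

```text
t: 15.8
tcp_pos: [524.9, -3.0, 34.2]
ee_rot: [0.0, 0.742, 0.67, -0.001]
wrist_force: [-0.7, -11.2, 0.5]
opening: 0.248
gripper_force: 5.3
```

```bash
cat > m.py <<'E'
from h import *
im=r.get_image("top"); o=r.get_obs(); print(o["t"],o["tcp_pos"].round(1),o["wrist_force"].round(1))
rr,cc=np.mgrid[0:480,0:640]; w,ok=world(im,rr.ravel(),cc.ravel())
k=ok&(w[:,2]>33)&(w[:,2]<43)&(w[:,0]>450)&(w[:,0]<780)&(w[:,1]>20)&(w[:,1]<320)
b=cv2.minAreaRect(w[k][:,:2].astype(np.float32)); print("plate",b)
print(np.linalg.lstsq(np.c_[w[k][:,:2],np.ones(k.sum())],w[k][:,2],rcond=None)[0])
E
python3 m.py
```

```text
15.85 [524.9  -3.   34.2] [-1.3 -9.7  1.2]
plate ((626.0178833007812, 150.35226440429688), (219.7392578125, 219.934326171875), 82.50110626220703)
[1.26587485e-03 4.46027247e-04 3.68597843e+01]
```

Push is about 10 N and the machine has not moved: snug. Backing straight off, rising, and turning so that the hand's long side clears the head.

>>> apply_moves --moves '[{"fingers": 0.5, "translation": [-0.1, 0, 0], "roll": 0}, {"fingers": 0.5, "translation": [-0.4, 0, 0], "roll": 0}, {"fingers": 0.5, "translation": [-0.6, 0, 0], "roll": 0}, {"fingers": 1, "translation": [0, 0, -1], "roll": 0}, {"fingers": 1, "translation": [0, 0, -1], "roll": 0}, {"fingers": 1, "translation": [0, 0, -1], "roll": 0}, {"fingers": 1, "translation": [0, 0, -1], "roll": 0}, {"fingers": 1, "translation": [0, 0, -1], "roll": 0}, {"fingers": 1, "translation": [0, 0, 0], "roll": -0.14}, {"fingers": 1, "translation": [0, 0, 0], "roll": -0.14}, {"fingers": 1, "translation": [0, 0, 0], "roll": -0.14}, {"fingers": 1, "translation": [0, 0, 0], "roll": -0.14}]'

```text
t: 17.05
tcp_pos: [521.5, -35.1, 184.3]
ee_rot: [-0.0, 0.514, 0.857, 0.0]
wrist_force: [-0.4, -0.4, 0.1]
opening: 0.009
gripper_force: 0.0
```

>>> apply_moves --moves '[{"fingers": 1, "translation": [0, 0, 0], "roll": -0.14}, {"fingers": 1, "translation": [0, 0, 0], "roll": -0.14}, {"fingers": 1, "translation": [0, 0, 0], "roll": -0.14}, {"fingers": 1, "translation": [0, 0, 0], "roll": -0.14}, {"fingers": 1, "translation": [0, 0, 0], "roll": -0.14}, {"fingers": 1, "translation": [0, 0, 0], "roll": -0.14}, {"fingers": 1, "translation": [0, 0, 0], "roll": -0.07}, {"fingers": 1, "translation": [0, 0, 0], "roll": 0}, {"fingers": 1, "translation": [0, 0, 0], "roll": 0}]'

```text
t: 17.95
tcp_pos: [521.5, -35.0, 184.1]
ee_rot: [-0.0, 0.068, 0.998, 0.0]
wrist_force: [1.1, 0.3, -0.1]
opening: 0.006
gripper_force: 0.0
```

```bash
python3 m.py; python3 -c "
from h import *
im=r.get_image('top')
for d in r.masks_of('top','wedge')[:4]:
    rr,cc=np.nonzero(d['mask']); w,ok=world(im,rr,cc); w=w[ok]; b=cv2.minAreaRect(w[:,:2].astype(np.float32)); print(round(d['p'],2),np.median(w,0).round(),w.min(0).round(),w.max(0).round(),b)
look('w6')
print(r.get_obs()['q'].round(2), r.get_image('wrist')['extrinsics'].round(2))
"
```

```text
18.0 [521.6 -35.  184.1] [ 0.4 -0.1 -0. ]
plate ((625.9952392578125, 150.3358154296875), (219.92628479003906, 219.99148559570312), 82.4781265258789)
[-1.54916220e-05  1.17081531e-03  3.75192827e+01]
0.57 [524.  40.  15.] [500.  12.  -2.] [555.  56. 276.] ((527.9581909179688, 35.00890350341797), (53.78302001953125, 43.52695083618164), 2.094353437423706)
0.55 [377. -13.  13.] [295. -62.  -3.] [439.  45. 559.] ((367.9955139160156, -23.215232849121094), (139.89817810058594, 71.00184631347656), 41.15895080566406)
18.15 [521.6 -34.8 184.1] [-0.      0.0673  0.9977  0.    ] [ 0.3  0.2 -0.6]
wedge 0.91 [259. 102.] [ 527.7 -226.    12.3] [ 485.5 -294.2   -0.5] [ 575.8 -167.8   22.7] [232. 232.  11.]
   [ 531.  -230.4] [113.4  58.7] 62.2 [[479.0, -267.0], [531.0, -294.0], [583.0, -194.0], [531.0, -167.0]]
wedge 0.67 [ 42. 330.] [385.9 -14.3  12. ] [343.4 -92.9  -0.6] [443.9  45.7  26.4] [218. 130.  19.]
   [371.6 -23.3] [133.3  70.7] 40.5 [[298.0, -40.0], [344.0, -93.0], [445.0, -7.0], [399.0, 47.0]]
wedge 0.59 [220. 402.] [526.7  30.2  16.2] [5.02e+02 4.30e+00 5.00e-01] [556.3 108.   28.9] [204. 116.  25.]
   [532.1  56.1] [99.3 50.5] 84.1 [[502.0, 9.0], [552.0, 4.0], [562.0, 103.0], [512.0, 108.0]]
test_cap 0.56 [225. 470.] [530.4  74.6  46.2] [516.6  60.8  39.4] [545.   89.5  48.3] [229.  75.  63.]
  cap ((530.9498291015625, 75.47599029541016), 14.756658554077148)
[-0.09  0.36  1.9   0.    0.88 -1.53] [[ 1.3000e-01  9.6000e-01  2.5000e-01  4.5410e+02]
 [ 9.9000e-01 -1.3000e-01 -4.0000e-02 -2.6000e+01]
 [-0.0000e+00  2.5000e-01 -9.7000e-01  3.2207e+02]
 [ 0.0000e+00  0.0000e+00  0.0000e+00  1.0000e+00]]
```

View pics/w6.png

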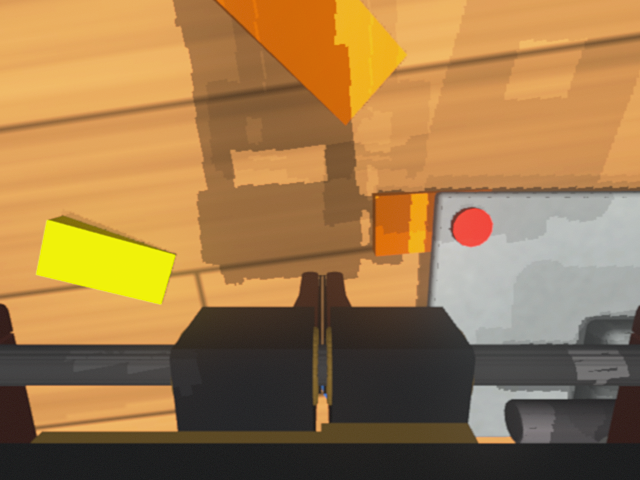

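The wedge sits under the plate edge at (403,222), and the cap is at (470,225). Moving over the cap and down.

>>> apply_moves --moves '[{"fingers": 1, "translation": [0.18, 1, 0], "roll": 0}, {"fingers": 1, "translation": [0, 1, 0], "roll": 0}, {"fingers": 1, "translation": [0, 1, 0], "roll": 0}, {"fingers": 1, "translation": [0, 0.71, 0], "roll": 0}, {"fingers": 1, "translation": [0, 0, 0], "roll": 0}, {"fingers": 1, "translation": [0, 0, 1], "roll": 0}, {"fingers": 1, "translation": [0, 0, 1], "roll": 0}, {"fingers": 1, "translation": [0, 0, 0.8], "roll": 0}, {"fingers": 1, "translation": [0, 0, 0.5], "roll": 0}, {"fingers": 1, "translation": [0, 0, 0.2], "roll": 0}, {"fingers": 1, "translation": [0, 0, 0], "roll": 0}, {"fingers": 1, "translation": [0, 0, 0], "roll": 0}]'

```text
t: 19.5
tcp_pos: [531.6, 76.0, 79.7]
ee_rot: [0.0, 0.067, 0.998, 0.0]
wrist_force: [-0.6, 0.3, -0.4]
opening: 0.006
gripper_force: 0.0
```

```bash
python3 m.py
```

```text
19.55 [531.8  76.1  80. ] [-1.2  0.  -0.9]
plate ((625.9923095703125, 150.2102813720703), (219.74459838867188, 220.0513153076172), 82.45736694335938)
[-4.35342552e-04  2.02396258e-04  3.79058385e+01]
```

>>> apply_moves --moves '[{"fingers": 1, "translation": [0, 0, 0.1], "roll": 0}, {"fingers": 1, "translation": [0, 0, 0.08], "roll": 0}, {"fingers": 1, "translation": [0, 0, 0.04], "roll": 0}, {"fingers": 1, "translation": [0, 0, 0.03], "roll": 0}, {"fingers": 1, "translation": [0, 0, 0], "roll": 0}]'

```text
t: 20.05
tcp_pos: [531.1, 76.3, 71.5]
ee_rot: [-0.0, 0.067, 0.998, -0.0]
wrist_force: [0.3, -0.3, -0.3]
opening: 0.007
gripper_force: 0.0
```

>>> apply_moves --moves '[{"fingers": 1, "translation": [0, 0, 0.04], "roll": 0}, {"fingers": 1, "translation": [0, 0, 0], "roll": 0}]'

```text
t: 20.25
tcp_pos: [531.3, 76.3, 70.8]
ee_rot: [0.0, 0.067, 0.998, 0.0]
wrist_force: [-1.7, -0.8, 4.7]
opening: 0.007
gripper_force: 2.2
```

>>> apply_moves --moves '[{"fingers": 1, "translation": [0, 0, 0.03], "roll": 0}, {"fingers": 1, "translation": [0, 0, 0], "roll": 0}]'

```text
t: 20.45
tcp_pos: [531.3, 76.3, 70.6]
ee_rot: [0.0, 0.067, 0.998, 0.0]
wrist_force: [-3.1, -0.6, 13.5]
opening: 0.004
gripper_force: 6.5
```

>>> apply_moves --moves '[{"fingers": 1, "translation": [0, 0, 0.01], "roll": 0}, {"fingers": 1, "translation": [0, 0, 0], "roll": 0}]'

```text
t: 20.65
tcp_pos: [531.3, 76.3, 70.5]
ee_rot: [0.0, 0.067, 0.998, 0.0]
wrist_force: [-4.9, -1.0, 15.5]
opening: 0.005
gripper_force: 7.9
```

>>> apply_moves --moves '[{"fingers": 1, "translation": [0.01, 0, -0.013], "roll": 0}, {"fingers": 1, "translation": [0, 0, 0], "roll": 0}, {"fingers": 1, "translation": [0, 0, 0], "roll": 0}]'

```text
t: 20.95
tcp_pos: [531.3, 76.3, 70.6]
ee_rot: [0.0, 0.067, 0.998, 0.0]
wrist_force: [-2.1, -0.8, 11.0]
opening: 0.01
gripper_force: 5.5
```

>>> apply_moves --moves '[{"fingers": 1, "translation": [0, 0, 0], "roll": 0}, {"fingers": 1, "translation": [0, 0, 0], "roll": 0}, {"fingers": 1, "translation": [0, 0, 0], "roll": 0}, {"fingers": 1, "translation": [0, 0, 0], "roll": 0}, {"fingers": 1, "translation": [0, 0, 0], "roll": 0}, {"fingers": 1, "translation": [0, 0, 0], "roll": 0}]'

```text
t: 21.55
tcp_pos: [531.2, 76.3, 70.6]
ee_rot: [0.0, 0.067, 0.998, 0.0]
wrist_force: [-3.2, -0.8, 11.0]
opening: 0.008
gripper_force: 5.6
```

It held 11 N for over 0.8 s without giving. Lifting off and doing a final check.

>>> apply_moves --moves '[{"fingers": 1, "translation": [0, 0, -0.1], "roll": 0}, {"fingers": 1, "translation": [0, 0, -0.6], "roll": 0}, {"fingers": 1, "translation": [0, 0, -1], "roll": 0}, {"fingers": 1, "translation": [0, 0, -1], "roll": 0}, {"fingers": 1, "translation": [0, 0, -1], "roll": 0}, {"fingers": 1, "translation": [0.5, -1, -0.5], "roll": 0}, {"fingers": 1, "translation": [0.5, -1, 0], "roll": 0}, {"fingers": 1, "translation": [0.5, -1, 0], "roll": 0}, {"fingers": 1, "translation": [0, -1, 0], "roll": 0}, {"fingers": 1, "translation": [0, 0, 0], "roll": 0}, {"fingers": 1, "translation": [0, 0, 0], "roll": 0}]'

```text
t: 22.65
tcp_pos: [470.4, -36.9, 195.7]
ee_rot: [0.0, 0.068, 0.998, 0.0]
wrist_force: [-0.2, 1.3, 0.3]
opening: 0.008
gripper_force: 0.0
```

```bash
python3 m.py; python3 -c "
from h import *
look('w7')
im=r.get_image('scene'); save(im,'s7')
for t in ['jar','tin','hammer_grip']:
    d=r.masks_of('scene',t)[0]; rr,cc=np.nonzero(d['mask']); w,ok=world(im,rr,cc); print(t,np.median(w[ok],0).round())"
```

```text
22.7 [470.5 -36.4 195.7] [-0.5  1.   0.2]
plate ((626.0262451171875, 150.3587646484375), (219.8970184326172, 219.82814025878906), 82.45632934570312)
[8.68862616e-04 6.60664102e-04 3.70235834e+01]
22.75 [470.6 -36.1 195.6] [1.000e-04 6.670e-02 9.978e-01 1.000e-04] [-1.1  0.3  0.1]
wedge 0.95 [306. 126.] [ 526.9 -226.7   12.3] [ 434.1 -294.    -0.9] [572.6 -58.5 272. ] [227. 226.  11.]
   [ 514. -169.] [ 99.1 254.1] 14.6 [[434.0, -58.0], [498.0, -304.0], [594.0, -279.0], [530.0, -34.0]]
wedge 0.79 [ 90. 314.] [363.  -29.1  17.6] [ 3.002e+02 -9.540e+01 -1.000e-01] [443.6  45.   30.9] [210. 117.  15.]
   [365.5 -27.9] [149.1  72.4] 41.1 [[286.0, -50.0], [333.0, -104.0], [446.0, -6.0], [398.0, 48.0]]
test_cap 0.81 [283. 470.] [530.   74.7  46.2] [516.3  60.8  37.6] [549.5  92.8  48.7] [224.  75.  62.]
  cap ((531.1401977539062, 75.72246551513672), 15.043774604797363)
jar [ 666. -112.   62.]
tin [673. -18.  26.]
hammer_grip [659. 434.  22.]
```

View pics/s7.png

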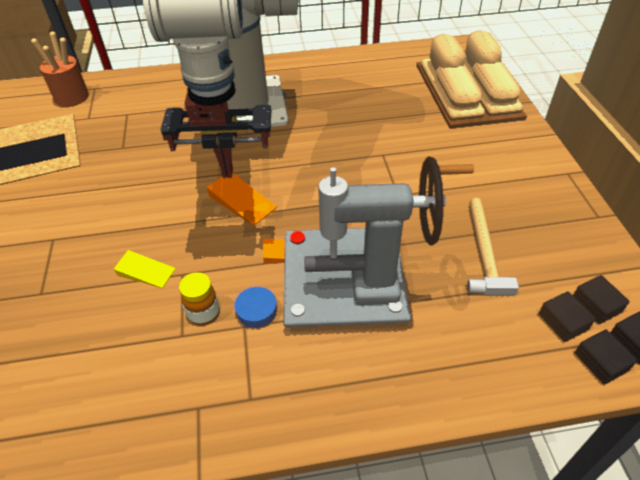

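The scene view shows the wedge under the plate corner at (274,250) beside the red cap (298,237). The machine is level and in place, the jar, tin and hammer have not moved, and the arm is clear.

```bash
python3 -c "
from station import r
print(r.sign_off())"
```

```text
the job is handed in; nothing more can be done
None
```

The job is handed in: the wedge is snug under the red foot (about 10 N of push), the cap held about 11 N for over half a second (15.5 N briefly before that) without rocking, and in the last pictures the machine stood level and unmoved, with the jar, tin and hammer where they were.

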